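Snug the adjustable wrench on the square nut and tighten it

TASK

The adjustable wrench lies loosely round the square brass nut in the round steel tray under the filter housing. Roll the wrench's ribbed wheel, its top towards the handle's end, until the jaw is snug on the nut; only then swing the handle clockwise (seen from above) until the nut comes up against its stop, and leave the wrench lying in the tray, still snug on the nut. Do not knock over or shift the other things on the bench.

Things in the scene. Friction and masses are not known exactly. Their poses are not given: they have to be found in the camera images.
- filter_stand: Filter stand, fixed: aluminium foot 130 x 130 x 12 mm; on a post 52 mm thick a round steel tray (inner floor z = 80 mm, inner radius 62 mm, wall 3.5 mm, rim z = 87 mm), in its middle a square brass nut under a dark washer (36 mm wide, z = 98 to 101 mm) round a vertical 16 mm tube that carries a filter housing. Origin: centre of the foot's underside, on the axis of nut and tube; z up.
- nut_axis (a point): Point of the stand on the nut's axis at the tray's inner floor (z = 80 mm). Above it on the tube: round filter housing, radius 30 mm, z = 170 to 218 mm, with a barb up to 246 mm. It overhangs the space above the wrench's wheel: a gripper gets at the wheel only leaning back over the handle by about 25 to 45 degrees.
- wrench: Loose steel adjustable wrench, 0.7 kg, lying flat in the tray, jaws round the nut. Origin: underside, midway between the jaws when closed on the nut. x points out of the jaws' mouth (the handle goes to -x), z up. Head 16 mm thick, x = -57 to 20, y = -29 to 29 mm (moving jaw on the -y side, up to 6.5 mm farther out). The tray's rim keeps the head in, with a few mm of play, and lets it turn.
- wheel_mid (a point): Centre of the wrench's ribbed worm wheel, 36 mm from the wrench's origin towards the handle, 14.5 mm above the wrench's underside (z about 94.5 mm). Its axis is the wrench's y; 14 mm wide, 26 mm across its 8 ribs, which are 3.5 mm deep, so that a fingertip's edge catches behind them. The wheel's top stands 11.5 mm above the head's upper face.
- handle_grip (a point): Middle of the red sleeve (85 x 21 x 12 mm, bevelled) on the handle, 147 mm from the wrench's origin. The handle is 18 mm wide (21 at the sleeve), from x = -57 to -190 mm of the wrench, its underside 8 mm and its top 17 (sleeve 19.5) mm above the wrench's underside; it passes freely over the tray's rim.
- worm (a joint): Angle of the worm wheel (rad). It grows as the wheel's top rolls towards the handle's end, and moves the jaw 0.7 mm per rad towards closing. It stays where it is left; rolling it takes about 5 to 6 N at the rim, clearly more once the jaw is tight on the nut.
- jaw (a joint): Travel of the moving jaw (m): 0 = open to 32.5 mm, 0.0065 = 26 mm, the nut's width across flats (it may read up to 0.007 when tight). It starts 3.5 to 5 mm from the nut's width, so the wheel has some 5 to 7 rad to go. The reading's noise is large against the last millimetre: feel for the snug jaw.
- nut (a joint): Angle of the square brass nut (rad; square, 26 mm across flats, 16 mm high), growing clockwise seen from above; 0.62 = against its stop. It starts at 0 to 0.05. Friction 0.22 N m, about 1.5 N at the red sleeve, until the stop.
- bottle_a: Media bottle with orange cap, 70 mm diameter, 140 mm high: bystander. Origin: centre of the underside.
- beaker_s: Small beaker, 41 mm wide, 34 mm high: bystander. Origin: centre of the underside.
- dropper: White dropper bottle with red cap, 25 mm wide, 78 mm high: bystander. Origin: centre of the underside.
- amber_vial: Amber vial with black cap, 30 mm wide, 62 mm high: bystander. Origin: centre of the underside.
- timer: White bench timer, 62 x 66 x 18 mm: bystander. Origin: centre of the underside.
Things that resemble listed ones, but are neither listed nor needed, are in the scene too. Leave any orange look-alike of the wrench alone.

How it is judged:
By the outcome, as a careful person would: the job done as asked, in the order asked, and still so for the second after the job is handed in, with the robot touching nothing.
It also fails if it takes over 72 s, if anything falls off the work surface, if the arm or the gripper's body presses on something with over 40 N, if the wrist force passes 120 N, or if a joint passes its speed limit or range.

ROBOT

A 6-joint arm with a two-finger parallel gripper is mounted at the origin on a cart in front of the work surface, level with it; the furniture and walls round the work are solid. World frame = base frame: x ahead of the robot, y to its left, z up, the work surface at z = 0. Lengths are in m, angles in rad, forces in N, time in s.
With the tool pointing down it reaches from about 0.3 to 0.75 m from the base axis. Payload 8.5 kg.
Tool frame: the origin (TCP) lies midway between the tips of the shut fingers; the grasp point (between the pads) lies 19 mm behind it; z points along the fingers, y is the line along which they close (so a half turn about z gives the same grasp; the last joint's range is limited). The gripper opens to 85 mm and grips with 20 to 120 N. Pads are 22 mm wide; open, the fingers measure 114 mm over their backs; the gripper's body (76 mm by 85 mm) begins 54 mm behind the grasp point. The pads swing forward as they close: fully open they stand 13 mm farther back than shut.
Start: joints at [-1.518, 0.381, 1.297, -0, 1.464, -0.215], TCP at [0.146, -0.53, 0.231] pointing down, gripper open.
Joint ranges: [-3.11, 3.11], [-0.89, 2.33], [0.22, 2.48], [-1.42, 4.56], [0.17, 2.85], [-2.88, 2.88]. Speed limits (rad/s): [2.39, 2.39, 3.14, 3.14, 3.14, 3.14].

INTERFACE

Orientations are given as a 3x3 rotation matrix whose columns are the frame's x, y, z axes.
In Python, from station import bot gives the robot as it stands.
- The arm moves only by the tool arm_command, never from a script. Its argument "rows" is a list of rows, each a list of 3 entries, a list of its own where there are three numbers: the turn, a rotation vector about the tool's x, y, z in degrees, then the shift along the tool's x, y, z in cm, then the finger opening in cm, from 0 to 8.54. A call has 1 to 5 rows; each row is the pose to reach, as a shift and turn from the pose commanded when the call began, along the tool's axes at that moment; what a row does not reach only later rows make up. A row lasts 1/10 s, in which the tool goes at most 50 mm and 8.59 degrees, less where a joint would pass 70% of its speed; a pose out of reach is approached as far as the arm can. A call with a gripper value outside its range is refused whole. The fingers move at their own pace and stop on an object; "force" is the grip in N (left out, the last holds). Time passes only in rows, so rows that repeat a pose let the fingers close. It gives the time, the measured TCP pose, the force, the opening and the grip force at its end, in the units of the state.
- bot.sense(): the state, without advancing time (a new reading comes with each control period).
- bot.snapshot(name): name is "scene" or "top" or "wrist"; returns a dict with "color" (420x560x3 uint8, red, green, blue), "fx", "fy", "cx", "cy" (pixels), "k1" (the pictures are not rectified: a ray, as slopes to the right and down, at radius r is drawn at 1 + k1 r^2 times it, then the intrinsics apply), "view" (4x4, takes a point from world to camera coordinates). Camera axes: x right, y down, z forward; pixel columns grow to the right and rows downward; lengths in m; the calibration is good to about 2 mm. A picture is of the moment at which its call begins. There is no depth.
- bot.sign_off(): hands the job in; it is judged then, once.
The state is a dict: "t": time; "qpos": joint angles; "dq": joint speeds; "joint_efforts": joint torques, N m; "position": TCP position; "ee_rot": TCP orientation; "contact_force": force on the tool from outside, world axes, zero at the start; "ft_torque": the same for the moment, N m; "grip_width": finger opening in m; "finger_force": force on a finger pad.
Only numpy, scipy, OpenCV 4.12 (cv2) and the standard library are available. Lean on these libraries where they do the work, as an engineer would, in place of code of your own. Each camera call takes 0.05 s, during which the arm holds its last target. There are 200 camera calls.

## Working session

There is one attempt and no reset: what is moved stays moved. The work goes in short steps, Python scripts to look and compute and a tool call to move; the robot and the scene stay as the last step left them, time stands still between calls to the robot, and variables do not carry over. Pictures are saved under pics/ and viewed, at most 10 in all, crops included, and the job is handed in when it is done.

Besides the shell and the picture viewer there is one more tool, called after ">>>" by a JSON object that holds its "name" and its "arguments", one argument or row to a line. arm_command: Moves the arm, as the interface text tells. Its arguments: {"type":"object","properties":{"rows":{"type":"array"},"force":{"type":"number"}},"required":["rows"]}

```bash
mkdir -p pics; ls; cat > h.py <<'E'
import numpy as np,cv2
from station import bot
def snap(n,f):
    s=bot.snapshot(n); cv2.imwrite('pics/'+f,s['color'][:,:,::-1]); np.save('pics/'+f+'.npy',{k:v for k,v in s.items()},allow_pickle=True); return s
def load(f): return np.load('pics/'+f+'.npy',allow_pickle=True).item()
def ray(s,u,v):
    K=np.array([[s['fx'],0,s['cx']],[0,s['fy'],s['cy']],[0,0,1.]])
    p=cv2.undistortPoints(np.array([[[u,v]]],float),K,np.array([s['k1'],0,0,0.]))[0,0]
    V=np.array(s['view']);R=V[:3,:3];return -R.T@V[:3,3],R.T@np.array([p[0],p[1],1])
def onz(s,u,v,z):
    o,d=ray(s,u,v);return o+d*(z-o[2])/d[2]
def proj(s,P):
    V=np.array(s['view']);c=V[:3,:3]@np.array(P)+V[:3,3];x,y=c[:2]/c[2];k=1+s['k1']*(x*x+y*y)
    return s['fx']*x*k+s['cx'],s['fy']*y*k+s['cy']
E
python3 - <<'E'
from h import *
a=snap('scene','s1.png');b=snap('top','t1.png')
print(bot.sense())
for s in(a,b): print(s['view'],s['fx'],s['k1'])
E
```

```text
pics
{'t': 0.1, 'qpos': array([-1.51828488e+00,  3.81138316e-01,  1.29816084e+00,  1.14891459e-05,
        1.46356796e+00, -2.15287426e-01]), 'dq': array([-0.0010012 , -0.00227724, -0.00171425,  0.00011108,  0.00049576,
        0.00016055]), 'joint_efforts': array([ 2.70240547e-03, -4.49218369e+01, -2.31653184e+01, -2.31371387e-04,
        3.66665350e-03, -2.34479410e-05]), 'position': array([ 0.14552898, -0.53013636,  0.23077644]), 'ee_rot': array([[ 9.64356005e-01,  2.64608187e-01, -5.54859571e-05],
       [ 2.64608041e-01, -9.64355206e-01,  1.27331004e-03],
       [ 2.83420090e-04, -1.24260621e-03, -9.99999188e-01]]), 'contact_force': array([ 1.58734556, -0.52224097,  0.37528185]), 'ft_torque': array([ 0.00420643, -0.03487335, -0.02788758]), 'finger_force': 0.0, 'grip_width': 0.08522140013904325}
[[-4.77068691e-01 -8.78865761e-01  6.62634080e-04  2.87583070e-01]
 [-6.77747978e-01  3.67417088e-01 -6.36916291e-01  4.36953795e-01]
 [ 5.59520457e-01 -3.04301920e-01 -7.70932682e-01  7.74078309e-01]
 [ 0.00000000e+00  0.00000000e+00  0.00000000e+00  1.00000000e+00]] 426.3214036378263 0.04125916845185531
[[ 0.00951362 -0.99972974  0.02121197  0.02011889]
 [-0.99508228 -0.01155669 -0.09837534  0.55385228]
 [ 0.0985939  -0.02017175 -0.99492329  1.15541589]
 [ 0.          0.          0.          1.        ]] 437.3002878179309 -0.08950095946104965
```

View pics/s1.png

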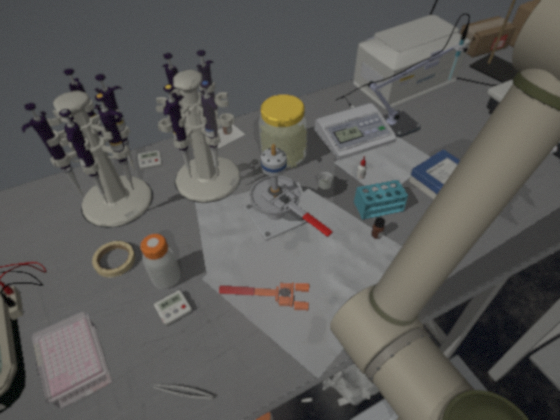

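View pics/t1.png

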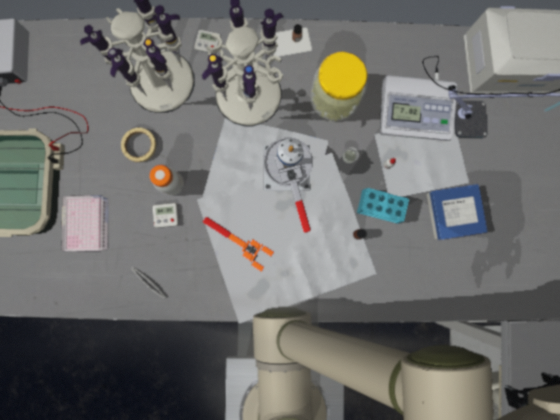

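The scene picture shows the stand at about (275,190) with the red sleeve at (317,224). In the top picture the tray is near (289,160), the sleeve at (303,216), the beaker at (351,154) and the amber vial at (360,234).

```bash
python3 - <<'E'
from h import *
b=load('t1.png');a=load('s1.png')
for s,(u0,u1,v0,v1) in ((b,(290,320,190,240)),(a,(295,340,205,240))):
    c=s['color'].astype(int);m=(c[:,:,0]>1.8*c[:,:,1])&(c[:,:,0]>1.8*c[:,:,2])&(c[:,:,0]>70)
    y,x=np.nonzero(m[v0:v1,u0:u1]);x=x+u0;y=y+v0
    r=cv2.minAreaRect(np.c_[x,y].astype(np.float32));print(r,onz(s,x.mean(),y.mean(),.097),len(x))
    p=np.array([onz(s,i,j,.097)[:2] for i,j in zip(x,y)]);q=p-p.mean(0);w,V=np.linalg.eigh(q.T@q);d=V[:,1];t=q@d
    print('axis',d,t.min(),t.max(), p.mean(0)+d*(t.min()+t.max())/2)
A=cv2.resize(b['color'][125:245,240:390,::-1],None,fx=5,fy=5,interpolation=3)
cv2.imwrite('pics/t1c.png',A)
E
```

```text
((302.3678894042969, 216.0377197265625), (31.318206787109375, 7.005387783050537), 74.05460357666016) [ 0.52805663 -0.03857521  0.097     ] 216
axis [-0.96122503 -0.2757652 ] -0.039782083715410727 0.039962938792826315 [ 0.52800732 -0.03859313]
((316.8800048828125, 224.16001892089844), (32.0, 7.199999809265137), 36.869895935058594) [ 0.5253343 -0.036611   0.097    ] 226
axis [-0.95985289 -0.28050389] -0.04108429116907903 0.04035028284449676 [ 0.52593289 -0.03645024]
```

View pics/t1c.png

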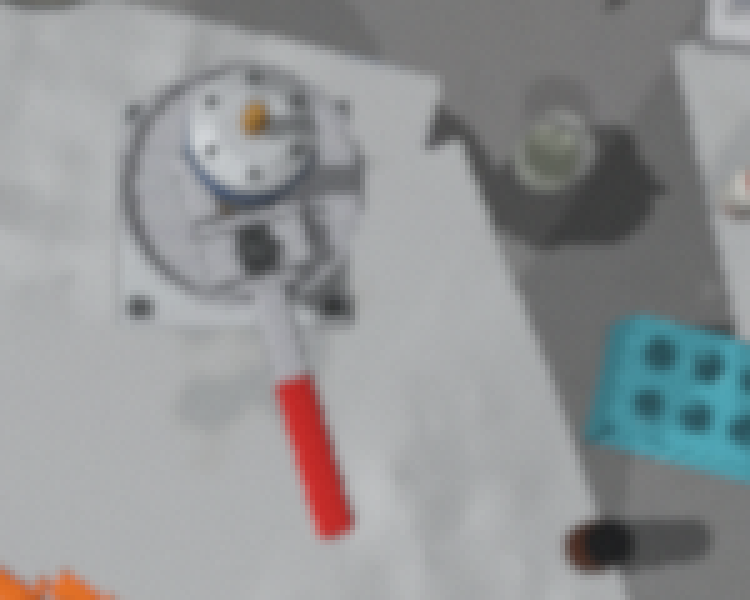

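```bash
cat >> h.py <<'E'
from scipy.spatial.transform import Rotation as Ro
W=dict(o=np.array([.668,.0033,.08]),yaw=np.radians(16.1))
def wfr():
    c,s=np.cos(W['yaw']),np.sin(W['yaw']);return np.array([[c,-s,0],[s,c,0],[0,0,1]])
def tool(lean):  # tool x along wrench y, tool z down and towards the nut
    l=np.radians(lean);z=np.array([np.sin(l),0,-np.cos(l)]);x=np.array([0,1.,0])
    return wfr()@np.c_[x,np.cross(z,x),z]
def wp(x,y,z): return W['o']*[1,1,0]+wfr()@np.array([x,y,z])  # wrench xy, world z (m)
def goto(p,R,st=None):
    st=st or bot.sense();C=st['ee_rot']
    print('turn',np.round(Ro.from_matrix(C.T@R).as_rotvec(degrees=True),1),'shift cm',np.round(C.T@(p-st['position'])*100,2))
E
python3 - <<'E'
from h import *
b=load('t1.png')
print('tray',onz(b,288.6,161.2,.087),'wheel',onz(b,292,174.6,.106),'expect',wp(-.036,0,.106))
print('o',wp(0,0,.08))
goto(wp(-.085,0,.19),tool(40))
E
```

```text
tray [ 0.67121907 -0.00301715  0.087     ] wheel [ 0.6326482  -0.01100157  0.106     ] expect [ 0.63341195 -0.00668333  0.106     ]
o [0.668  0.0033 0.08  ]
turn [-31.2  31.5 -86.7] shift cm [ 56.   -37.5    4.14]
```

>>> {"name": "arm_command", "arguments": {
  "rows": [
    [[-6,6,-17],[8,-5,-3],0],
    [[-12,12,-34],[16,-10,-3],0],
    [[-18,18,-50],[25,-16,-3],0],
    [[-24,24,-68],[34,-22,-3],0],
    [[-31,31.5,-86.7],[44,-30,-3],0]
  ]
}}

```text
t: 0.6
position: [0.3105, -0.3435, 0.2565]
ee_rot: [[0.559, 0.764, 0.323], [0.817, -0.574, -0.057], [0.142, 0.296, -0.945]]
contact_force: [1.0, -0.8, -0.5]
grip_width: 0.0118
finger_force: 0.0
```

```bash
python3 - <<'E'
from h import *
s=bot.sense();print(s['position'],s['qpos']);goto(wp(-.085,0,.20),tool(40))
E
```

```text
[ 0.31052058 -0.34352136  0.25646708] [-1.26410462  0.10376745  1.6483822   0.31169805  1.24519086 -0.7212052 ]
turn [-17.5  17.6 -48.1] shift cm [41.03  0.84 12.39]
```

>>> {"name": "arm_command", "arguments": {
  "rows": [
    [[-17.5,17.6,-48.1],[41,0.8,12.4],0],
    [[-17.5,17.6,-48.1],[41,0.8,12.4],0],
    [[-17.5,17.6,-48.1],[41,0.8,12.4],0],
    [[-17.5,17.6,-48.1],[41,0.8,12.4],0],
    [[-17.5,17.6,-48.1],[41,0.8,12.4],0]
  ]
}}

```text
t: 1.1
position: [0.4718, -0.1556, 0.223]
ee_rot: [[-0.106, 0.807, 0.581], [0.993, 0.053, 0.108], [0.057, 0.588, -0.807]]
contact_force: [0.4, -0.6, -0.4]
grip_width: -0.0001
finger_force: 0.0
```

```bash
python3 - <<'E'
from h import *
s=bot.sense();print(s['position'],s['qpos']);goto(wp(-.085,0,.20),tool(40))
E
```

```text
[ 0.47180247 -0.1556176   0.22300247] [-0.83985467  0.12899394  1.84349051  0.6809827   0.92939744 -1.27953628]
turn [-3.6  3.6 -9.9] shift cm [12.09  8.6   9.97]
```

>>> {"name": "arm_command", "arguments": {
  "rows": [
    [[-3.6,3.6,-9.9],[12.1,8.6,10],0],
    [[-3.6,3.6,-9.9],[12.1,8.6,10],0],
    [[-3.6,3.6,-9.9],[12.1,8.6,10],0],
    [[-3.6,3.6,-9.9],[12.1,8.6,10],0],
    [[-3.6,3.6,-9.9],[12.1,8.6,10],0]
  ]
}}

```text
t: 1.6
position: [0.5872, -0.0194, 0.1988]
ee_rot: [[-0.277, 0.739, 0.614], [0.961, 0.211, 0.18], [0.003, 0.64, -0.768]]
contact_force: [-1.3, -0.3, 0.6]
grip_width: 0.0003
finger_force: 0.0
```

```bash
python3 - <<'E'
from h import *
s=bot.sense();print(s['position'],s['qpos']);goto(wp(-.085,0,.20),tool(40))
w=snap('wrist','w1.png');a=snap('scene','s2.png')
for n in [(-.036,0,.1075),(-.036,.007,.1075),(-.036,-.007,.1075),(0,0,.08),(-.105,0,.0995),(-.19,0,.097)]: print(n,proj(w,wp(*n)),proj(a,wp(*n)))
T=cv2.resize(a['color'][120:260,200:387,::-1],None,fx=4,fy=4,interpolation=3);cv2.imwrite('pics/s2c.png',T)
E
```

```text
[ 0.58719016 -0.01941397  0.19884901] [-0.42606752  0.28333892  1.75148041  0.72646644  0.67965913 -1.18415895]
turn [-0.2 -0.1 -0.1] shift cm [-0.06 -0.01 -0.16]
(-0.036, 0, 0.1075) (np.float64(254.70083993445098), np.float64(211.03803622852436)) (np.float64(284.0097729178381), np.float64(195.9079797306825))
(-0.036, 0.007, 0.1075) (np.float64(254.45029768358617), np.float64(202.99652262120046)) (np.float64(281.9644489363694), np.float64(197.37684873379692))
(-0.036, -0.007, 0.1075) (np.float64(254.94729415236662), np.float64(218.9382779142693)) (np.float64(286.0429475691877), np.float64(194.44775525843878))
(0, 0, 0.08) (np.float64(268.6700962192649), np.float64(195.74718314340774)) (np.float64(274.19271709886317), np.float64(195.90964710834157))
(-0.105, 0, 0.0995) (np.float64(169.07707144739874), np.float64(229.01386238319813)) (np.float64(304.1202047780142), np.float64(213.20504088301303))
(-0.19, 0, 0.097) (np.float64(17.264612538538074), np.float64(265.87081675412594)) (np.float64(330.55742667798154), np.float64(233.7740373440323))
```

View pics/w1.png

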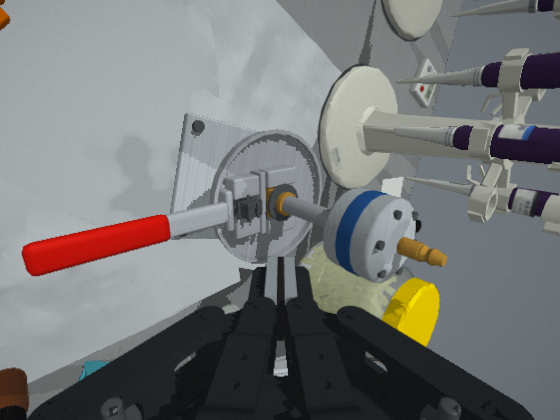

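View pics/s2c.png

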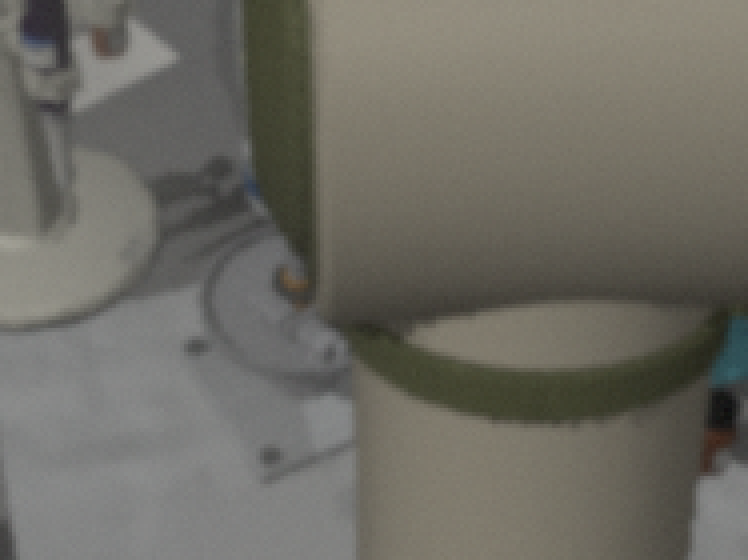

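The wrist view shows the wheel near (246,207), the brass nut near (280,200), the sleeve's near end at (168,230), and the shut fingertips at (280,262). In the scene crop the arm hides the wrench.

```bash
python3 - <<'E'
from h import *
w=load('w1.png')
cv2.imwrite('pics/w1c.png',cv2.resize(w['color'][150:285,150:330,::-1],None,fx=4.4,fy=4.4,interpolation=3))
c=w['color'].astype(int);m=(c[:,:,0]>2*c[:,:,1])&(c[:,:,0]>2*c[:,:,2])&(c[:,:,0]>70);m[:200]=0;m[290:]=0;m[:,200:]=0
y,x=np.nonzero(m)
p=np.array([onz(w,i,j,.097)[:2] for i,j in zip(x,y)]);q=p-p.mean(0);_,V=np.linalg.eigh(q.T@q);d=V[:,1];t=q@d
print('axis',d,t.min(),t.max(),p.mean(0)+d*(t.min()+t.max())/2, wp(-.147,0,.097))
E
```

```text
axis [-0.96129272 -0.27552913] -0.046315555265003694 0.036347349993275976 [ 0.52789369 -0.03546197] [ 0.52676546 -0.03746525  0.097     ]
```

View pics/w1c.png

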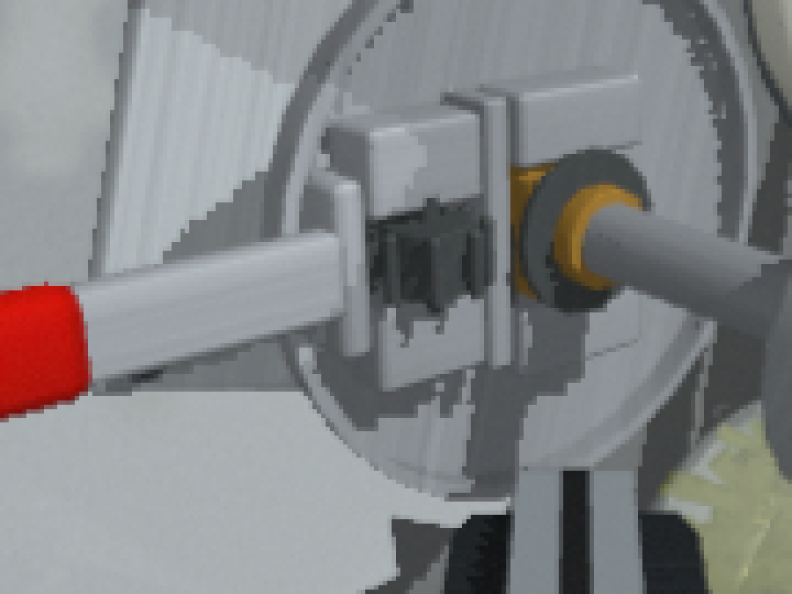

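The zoomed wrist view shows the wheel in the head's window at crop x 370–490, y 205–310, centre about pixel (247.7,208.6). The washer is centred near crop (588,231), and the two fingertips come down at crop x 515–640.

```bash
python3 - <<'E'
from h import *
w=load('w1.png')
P=[]
for y in(-.007,.007):
    for t in np.linspace(0,np.pi,19): P.append(proj(w,wp(-.036+.013*np.cos(t),y,.0945+.013*np.sin(t))))
P=np.array(P);f=lambda u:(np.array(u)-150)*4.4
print('wheel crop pred x',f([P[:,0].min(),P[:,0].max()]),'y',f([P[:,1].min(),P[:,1].max()]))
Q=np.array([proj(w,wp(.018*np.cos(t),.018*np.sin(t),.101)) for t in np.linspace(0,6.28,40)])
print('washer pred',f(Q.min(0)),f(Q.max(0)))
print('handle shoulder -.057',f(proj(w,wp(-.057,.009,.097))),f(proj(w,wp(-.057,-.009,.097))))
print('washer centre',onz(w,150+588/4.4,150+231/4.4,.101),'plain wheel',onz(w,247.7,208.6,.1045), wp(-.036,0,.1))
s=bot.sense();print('tip proj',f(proj(w,s['position'])),'tool x tips',[f(proj(w,s['position']+s['ee_rot'][:,0]*k)) for k in(-.011,.011)])
E
```

```text
wheel crop pred x [362.76919447 489.38797622] y [204.8442824  309.17561246]
washer pred [515.5814636  137.87893925] [647.84623074 306.66454928]
handle shoulder -.057 [331.684355  232.1933324] [337.48322904 323.95571557]
washer centre [0.66952172 0.00177133 0.101     ] plain wheel [ 0.62809737 -0.00569494  0.1045    ] [ 0.63341195 -0.00668333  0.1       ]
tip proj [570.0420506  570.38664722] tool x tips [array([569.99700751, 650.00754243]), array([570.08939113, 487.07615189])]
```

```bash
cat >> h.py <<'E'
H=.0085
def corner(th,r,cx=-.036,lean=40):  # TCP for the back edge at angle th (deg, + to handle) and radius r mm of the wheel
    l=np.radians(lean);t=np.radians(th);r=r/1000
    return wp(cx-r*np.sin(t)+H*np.cos(l),0,.0945+r*np.cos(t)+H*np.sin(l))
def wheelpos(st=None,lean=40):
    st=st or bot.sense();p=wfr().T@(st['position']-W['o']);l=np.radians(lean)
    a=p[0]+.036-H*np.cos(l);b=st['position'][2]-.0945-H*np.sin(l)
    F=wfr().T@st['contact_force']
    print('th',round(float(np.degrees(np.arctan2(-a,b))),1),'r mm',round(float(np.hypot(a,b))*1e3,1),'y mm',round(p[1]*1e3,1),'F wrench',F.round(1),'t',st['t'])
E
python3 - <<'E'
from h import *
s=bot.sense();wheelpos(s)
goto(corner(-22,20),tool(40),s)
R=tool(40);z=corner(-22,20)
for th,r in [(-22,16),(-22,13),(-22,11),(0,10.7),(20,10.7),(40,10.7),(45,16),(10,20)]: print(th,r,(R.T@(corner(th,r)-z)*100).round(2))
E
```

```text
th 29.5 r mm 114.2 y mm -1.6 F wrench [ 0.4 -0.1 -0.1] t 1.7
turn [-0.2  0.  -0.2] shift cm [ 0.16 -0.29 10.29]
-22 16 [-0.   -0.35  0.19]
-22 13 [-0.   -0.62  0.33]
-22 11 [ 0.   -0.79  0.42]
0 10.7 [-0.   -1.08  0.12]
20 10.7 [-0.   -1.4  -0.07]
40 10.7 [-0.   -1.77 -0.13]
45 16 [ 0.   -1.91 -0.65]
10 20 [-0.   -0.77 -0.79]
```

>>> {"name": "arm_command", "arguments": {
  "rows": [
    [[0,0,0],[0.1,-0.1,3],0],
    [[-0.2,0,-0.2],[0.16,-0.2,6],0],
    [[-0.2,0,-0.2],[0.16,-0.3,8.5],0],
    [[-0.2,0,-0.2],[0.16,-0.3,10.3],0],
    [[-0.2,0,-0.2],[0.16,-0.3,10.3],0]
  ]
}}

```text
t: 2.2
position: [0.6469, -0.0044, 0.1171]
ee_rot: [[-0.274, 0.738, 0.617], [0.962, 0.21, 0.177], [0.001, 0.642, -0.767]]
contact_force: [0.1, -0.4, 0.4]
grip_width: -0.0002
finger_force: 0.0
```

```bash
python3 - <<'E'
from h import *
s=bot.sense();wheelpos(s);goto(corner(-22,20),tool(40),s)
w=snap('wrist','w2.png');b=snap('top','t2.png')
cv2.imwrite('pics/w2c.png',cv2.resize(w['color'][150:300,190:390,::-1],None,fx=4,fy=4,interpolation=3))
E
```

```text
th -22.4 r mm 18.6 y mm -1.6 F wrench [ 0.  -0.4  0.4] t 2.2
turn [-0.1  0.1 -0.2] shift cm [ 0.16  0.12 -0.08]
```

View pics/w2c.png

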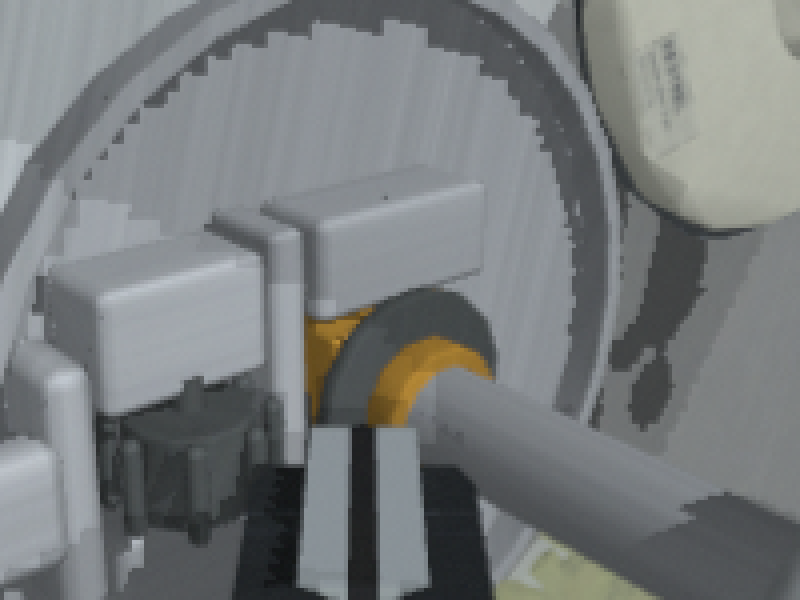

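```bash
python3 - <<'E'
from h import *
w=load('w2.png');s=bot.sense();f=lambda P:((np.array(proj(w,P))-[190,150])*4).round()
p=s['position'];X,Y,Z=s['ee_rot'].T
print('tcp',f(p));
for a in(-.011,.011):
    print([f(p+a*X+b*Y) for b in(-.0085,.0085)])
for x in(-.049,-.036,-.023): print(f(wp(x,.007,.0945)),f(wp(x,-.007,.0945)))
print(f(wp(-.036,.007,.1075)),f(wp(-.036,-.007,.1075)),'cam',(-w['view'][:3,:3].T@w['view'][:3,3]-p)@s['ee_rot'])
E
```

```text
tcp [375. 505.]
[array([310., 578.]), array([439., 578.])]
[array([307., 428.]), array([443., 428.])]
[ 92. 439.] [101. 533.]
[179. 408.] [185. 500.]
[258. 381.] [261. 469.]
[234. 444.] [238. 540.] cam [ 0.08481241 -0.00147518 -0.13918974]
```

The wrist view shows the wheel at crop (103–280, 380–540) left of the shut fingertips (312–420, 425), with the washer at (410,360). The tips are about 14 mm thick in all, and the wheel sits about 2–3 mm nearer the nut than modelled.

```bash
sed -i 's/^H=.0085/H=.0068/; s/cx=-.036,lean/cx=-.0335,lean/; s/p\[0\]+.036-H/p[0]+.0335-H/' h.py; cat >> h.py <<'E'
def plan(seq):
    s=bot.sense();wheelpos(s);R=s['ee_rot']
    for th,r in seq: print(th,r,(R.T@(corner(th,r)-s['position'])*100).round(2))
E
python3 - <<'E'
from h import *
plan([(-22,16),(-22,14),(-22,12),(-22,11),(0,11),(20,11),(40,11)])
E
```

```text
th -15.6 r mm 21.1 y mm -1.6 F wrench [ 0.2 -0.4  0.3] t 2.3
-22 16 [ 0.16 -0.33  0.44]
-22 14 [ 0.16 -0.51  0.54]
-22 12 [ 0.16 -0.68  0.63]
-22 11 [ 0.16 -0.77  0.68]
0 11 [ 0.15 -1.04  0.35]
20 11 [ 0.15 -1.37  0.16]
40 11 [ 0.15 -1.74  0.09]
```

>>> {"name": "arm_command", "arguments": {
  "rows": [
    [[0,0,0],[0.16,-0.33,0.44],0],
    [[0,0,0],[0.16,-0.51,0.54],0],
    [[0,0,0],[0.16,-0.6,0.59],0],
    [[0,0,0],[0.16,-0.6,0.59],0]
  ]
}}

```text
t: 2.7
position: [0.6458, -0.0023, 0.1106]
ee_rot: [[-0.275, 0.736, 0.619], [0.961, 0.211, 0.177], [-0.001, 0.644, -0.765]]
contact_force: [-0.1, -0.3, 0.5]
grip_width: 0.0003
finger_force: 0.0
```

```bash
python3 -c "
from h import *
plan([(-22,12),(-22,11),(0,11),(20,11),(40,11)])"
```

```text
th -24.6 r mm 12.9 y mm 0.8 F wrench [-0.2 -0.3  0.5] t 2.7
-22 12 [-0.08 -0.11 -0.01]
-22 11 [-0.08 -0.2   0.04]
0 11 [-0.08 -0.46 -0.29]
20 11 [-0.08 -0.79 -0.48]
40 11 [-0.08 -1.17 -0.55]
```

>>> {"name": "arm_command", "arguments": {
  "rows": [
    [[0,0,0],[0,-0.2,0.04],0],
    [[0,0,0],[0,-0.2,0.04],0],
    [[0,0,0],[0,-0.34,-0.14],0],
    [[0,0,0],[0,-0.46,-0.29],0],
    [[0,0,0],[0,-0.46,-0.29],0]
  ]
}}

```text
t: 3.2
position: [0.6412, -0.0039, 0.1103]
ee_rot: [[-0.275, 0.735, 0.62], [0.961, 0.211, 0.176], [-0.001, 0.645, -0.765]]
contact_force: [3.9, 0.1, 1.9]
grip_width: -0.0
finger_force: 2.1
```

```bash
python3 -c "
from h import *
plan([(0,11),(20,11),(40,11)])"
```

```text
th -2.5 r mm 11.4 y mm 0.5 F wrench [ 3.7 -1.   1.9] t 3.2
0 11 [-0.05 -0.07  0.  ]
20 11 [-0.05 -0.4  -0.19]
40 11 [-0.05 -0.77 -0.26]
```

Contact: 3.7 N pushing back. Continue the stroke.

>>> {"name": "arm_command", "arguments": {
  "rows": [
    [[0,0,0],[0,-0.24,-0.1],0],
    [[0,0,0],[0,-0.4,-0.19],0],
    [[0,0,0],[0,-0.58,-0.23],0],
    [[0,0,0],[0,-0.77,-0.26],0],
    [[0,0,0],[0,-0.77,-0.26],0]
  ]
}}

```text
t: 3.7
position: [0.6344, -0.006, 0.1085]
ee_rot: [[-0.275, 0.733, 0.622], [0.961, 0.211, 0.176], [-0.002, 0.646, -0.763]]
contact_force: [2.1, 1.9, 8.7]
grip_width: -0.0002
finger_force: 3.8
```

```bash
python3 - <<'E'
from h import *
plan([(40,11),(45,18),(10,20),(-22,16),(-22,11)])
w=snap('wrist','w3.png')
cv2.imwrite('pics/w3c.png',cv2.resize(w['color'][150:300,190:390,::-1],None,fx=4,fy=4,interpolation=3))
E
```

```text
th 34.2 r mm 11.6 y mm 0.4 F wrench [2.5 1.2 8.7] t 3.7
40 11 [-0.04 -0.12  0.06]
45 18 [-0.04 -0.27 -0.64]
10 20 [-0.04  0.89 -0.57]
-22 16 [-0.03  1.29  0.41]
-22 11 [-0.03  0.85  0.64]
```

View pics/w3c.png

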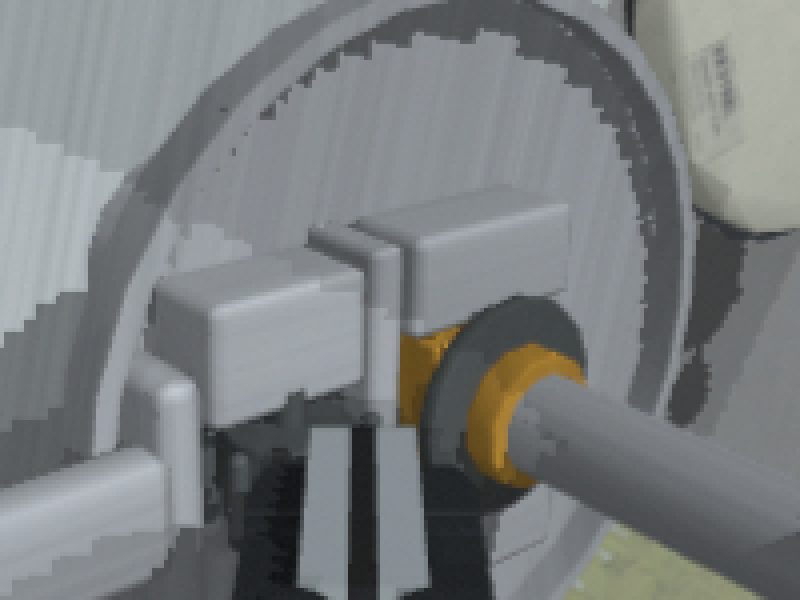

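The wheel has turned under the tip (tip at crop (365,430), wheel gap around (270,440)), and the wrench has stayed in place. I'll cycle the strokes, starting each from this end pose.

>>> {"name": "arm_command", "arguments": {
  "rows": [
    [[0,0,0],[0.1,-0.15,-0.7],0],
    [[0,0,0],[0.1,1.2,-0.4],0],
    [[0,0,0],[0,1.4,0.35],0],
    [[0,0,0],[0,0.97,0.58],0],
    [[0,0,0],[0,0.7,0.26],0]
  ]
}}

```text
t: 4.25
position: [0.6402, -0.0036, 0.1085]
ee_rot: [[-0.275, 0.736, 0.619], [0.961, 0.211, 0.178], [0.0, 0.644, -0.765]]
contact_force: [5.7, 3.3, 0.1]
grip_width: 0.0003
finger_force: 2.2
```

>>> {"name": "arm_command", "arguments": {
  "rows": [
    [[0,0,0],[0,-0.16,-0.1],0],
    [[0,0,0],[0,-0.33,-0.19],0],
    [[0,0,0],[0,-0.52,-0.25],0],
    [[0,0,0],[0,-0.7,-0.3],0]
  ]
}}

```text
t: 4.65
position: [0.6335, -0.0058, 0.1075]
ee_rot: [[-0.275, 0.735, 0.62], [0.961, 0.211, 0.177], [-0.001, 0.645, -0.764]]
contact_force: [4.0, 1.3, 4.5]
grip_width: 0.0002
finger_force: 3.6
```

```bash
python3 -c "
from h import *
plan([(40,11)])"
```

```text
th 40.6 r mm 11.4 y mm 0.8 F wrench [4.2 0.1 4.5] t 4.65
40 11 [-0.08  0.01  0.04]
```

>>> {"name": "arm_command", "arguments": {
  "rows": [
    [[0,0,0],[0,-0.15,-0.7],0],
    [[0,0,0],[0,1.2,-0.4],0],
    [[0,0,0],[0,1.4,0.35],0],
    [[0,0,0],[0,0.97,0.58],0],
    [[0,0,0],[0,0.7,0.28],0]
  ]
}}

```text
t: 5.15
position: [0.6398, -0.0037, 0.1083]
ee_rot: [[-0.275, 0.736, 0.618], [0.961, 0.211, 0.178], [0.001, 0.643, -0.766]]
contact_force: [4.7, 1.4, 0.9]
grip_width: 0.0002
finger_force: 2.2
```

>>> {"name": "arm_command", "arguments": {
  "rows": [
    [[0,0,0],[0,-0.16,-0.1],0],
    [[0,0,0],[0,-0.33,-0.19],0],
    [[0,0,0],[0,-0.52,-0.25],0],
    [[0,0,0],[0,-0.7,-0.28],0]
  ]
}}

```text
t: 5.55
position: [0.6333, -0.0059, 0.1076]
ee_rot: [[-0.275, 0.735, 0.62], [0.961, 0.211, 0.177], [-0.001, 0.645, -0.764]]
contact_force: [3.3, 2.6, 4.6]
grip_width: 0.0
finger_force: 3.1
```

>>> {"name": "arm_command", "arguments": {
  "rows": [
    [[0,0,0],[0,-0.15,-0.7],0],
    [[0,0,0],[0,1.2,-0.4],0],
    [[0,0,0],[0,1.4,0.35],0],
    [[0,0,0],[0,0.97,0.58],0],
    [[0,0,0],[0,0.7,0.28],0]
  ]
}}

```text
t: 6.05
position: [0.6397, -0.0037, 0.1084]
ee_rot: [[-0.275, 0.736, 0.618], [0.961, 0.211, 0.177], [0.0, 0.643, -0.766]]
contact_force: [5.9, 1.7, 0.5]
grip_width: -0.0002
finger_force: 2.2
```

>>> {"name": "arm_command", "arguments": {
  "rows": [
    [[0,0,0],[0,-0.16,-0.1],0],
    [[0,0,0],[0,-0.33,-0.19],0],
    [[0,0,0],[0,-0.52,-0.25],0],
    [[0,0,0],[0,-0.7,-0.28],0]
  ]
}}

```text
t: 6.45
position: [0.6333, -0.0059, 0.1076]
ee_rot: [[-0.275, 0.735, 0.62], [0.961, 0.211, 0.177], [-0.001, 0.645, -0.764]]
contact_force: [4.2, 2.7, 3.5]
grip_width: 0.0
finger_force: 3.0
```

```bash
python3 - <<'E'
from h import *
plan([(40,11)])
w=snap('wrist','w4.png')
for n in ('w3.png','w4.png'):pass
a=cv2.cvtColor(load('w3.png')['color'],6);b=cv2.cvtColor(w['color'],6)
T=cv2.resize(np.vstack([load('w3.png')['color'][190:300,190:390],w['color'][190:300,190:390]])[:,:,::-1],None,fx=2.7,fy=2.7,interpolation=3);cv2.imwrite('pics/cmp.png',T)
E
```

```text
th 40.8 r mm 11.6 y mm 0.8 F wrench [4.8 1.4 3.5] t 6.45
40 11 [-0.08  0.02  0.06]
```

>>> {"name": "arm_command", "arguments": {
  "rows": [
    [[0,0,0],[0,-0.15,-0.7],0],
    [[0,0,0],[0,1.2,-0.4],0],
    [[0,0,0],[0,1.4,0.35],0],
    [[0,0,0],[0,0.97,0.58],0],
    [[0,0,0],[0,0.7,0.28],0]
  ]
}}

```text
t: 7.0
position: [0.6398, -0.0037, 0.1084]
ee_rot: [[-0.275, 0.736, 0.618], [0.961, 0.211, 0.177], [0.0, 0.643, -0.766]]
contact_force: [4.6, 1.2, 0.7]
grip_width: 0.0005
finger_force: 2.2
```

>>> {"name": "arm_command", "arguments": {
  "rows": [
    [[0,0,0],[0,-0.16,-0.1],0],
    [[0,0,0],[0,-0.33,-0.19],0],
    [[0,0,0],[0,-0.52,-0.25],0],
    [[0,0,0],[0,-0.7,-0.28],0]
  ]
}}

```text
t: 7.4
position: [0.6333, -0.0058, 0.1076]
ee_rot: [[-0.275, 0.735, 0.62], [0.961, 0.211, 0.177], [-0.001, 0.645, -0.765]]
contact_force: [3.9, 3.1, 3.6]
grip_width: 0.0002
finger_force: 3.1
```

>>> {"name": "arm_command", "arguments": {
  "rows": [
    [[0,0,0],[0,-0.15,-0.7],0],
    [[0,0,0],[0,1.2,-0.4],0],
    [[0,0,0],[0,1.4,0.35],0],
    [[0,0,0],[0,0.97,0.58],0],
    [[0,0,0],[0,0.7,0.28],0]
  ]
}}

```text
t: 7.9
position: [0.6398, -0.0037, 0.1085]
ee_rot: [[-0.275, 0.736, 0.618], [0.961, 0.211, 0.177], [0.0, 0.643, -0.766]]
contact_force: [5.9, 2.1, 0.6]
grip_width: 0.0003
finger_force: 2.2
```

>>> {"name": "arm_command", "arguments": {
  "rows": [
    [[0,0,0],[0,-0.16,-0.1],0],
    [[0,0,0],[0,-0.33,-0.19],0]
  ]
}}

```text
t: 8.1
position: [0.6364, -0.005, 0.1089]
ee_rot: [[-0.275, 0.735, 0.619], [0.961, 0.211, 0.177], [-0.0, 0.644, -0.765]]
contact_force: [5.3, 2.3, 1.4]
grip_width: 0.0001
finger_force: 2.2
```

>>> {"name": "arm_command", "arguments": {
  "rows": [
    [[0,0,0],[0,-0.19,-0.06],0],
    [[0,0,0],[0,-0.37,-0.09],0]
  ]
}}

```text
t: 8.3
position: [0.6333, -0.0058, 0.1076]
ee_rot: [[-0.275, 0.735, 0.62], [0.961, 0.211, 0.177], [-0.001, 0.645, -0.764]]
contact_force: [5.0, 3.1, 3.5]
grip_width: 0.0001
finger_force: 3.0
```

>>> {"name": "arm_command", "arguments": {
  "rows": [
    [[0,0,0],[0,-0.15,-0.7],0],
    [[0,0,0],[0,1.2,-0.4],0],
    [[0,0,0],[0,1.4,0.35],0],
    [[0,0,0],[0,0.97,0.58],0],
    [[0,0,0],[0,0.7,0.28],0]
  ]
}}

```text
t: 8.8
position: [0.6398, -0.0037, 0.1084]
ee_rot: [[-0.275, 0.736, 0.618], [0.961, 0.211, 0.177], [0.0, 0.643, -0.766]]
contact_force: [4.7, 1.9, 0.5]
grip_width: 0.0002
finger_force: 2.2
```

>>> {"name": "arm_command", "arguments": {
  "rows": [
    [[0,0,0],[0,-0.16,-0.1],0],
    [[0,0,0],[0,-0.33,-0.19],0]
  ]
}}

```text
t: 9.0
position: [0.6364, -0.005, 0.1089]
ee_rot: [[-0.275, 0.735, 0.619], [0.961, 0.211, 0.177], [-0.0, 0.644, -0.765]]
contact_force: [5.2, 1.6, -0.2]
grip_width: -0.0002
finger_force: 2.2
```

>>> {"name": "arm_command", "arguments": {
  "rows": [
    [[0,0,0],[0,-0.19,-0.06],0],
    [[0,0,0],[0,-0.37,-0.09],0]
  ]
}}

```text
t: 9.2
position: [0.6334, -0.0059, 0.1077]
ee_rot: [[-0.275, 0.735, 0.62], [0.961, 0.211, 0.177], [-0.001, 0.645, -0.764]]
contact_force: [4.7, 1.7, 4.7]
grip_width: -0.0001
finger_force: 3.2
```

```bash
python3 - <<'E'
from h import *
plan([(40,11)])
w=snap('wrist','w5.png')
T=cv2.resize(np.hstack([load('w3.png')['color'][180:300,190:350],w['color'][180:300,190:350]])[:,:,::-1],None,fx=2.5,fy=2.5,interpolation=3);cv2.imwrite('pics/cmp.png',T)
E
```

```text
th 40.5 r mm 11.6 y mm 0.7 F wrench [5.  0.3 4.7] t 9.2
40 11 [-0.07  0.01  0.06]
```

View pics/cmp.png

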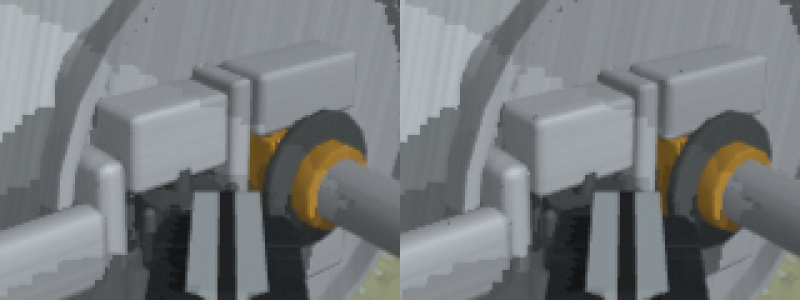

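The left half is after the first stroke and the right half after the seventh. The wrench hasn't moved, and the moving jaw is hidden behind the fingers at (300,260). I'll go on by feel.

>>> {"name": "arm_command", "arguments": {
  "rows": [
    [[0,0,0],[0,-0.15,-0.7],0],
    [[0,0,0],[0,1.2,-0.4],0],
    [[0,0,0],[0,1.4,0.35],0],
    [[0,0,0],[0,0.97,0.58],0],
    [[0,0,0],[0,0.7,0.28],0]
  ]
}}

```text
t: 9.75
position: [0.6399, -0.0038, 0.1086]
ee_rot: [[-0.275, 0.736, 0.618], [0.961, 0.211, 0.177], [0.0, 0.643, -0.766]]
contact_force: [6.4, 0.9, 0.7]
grip_width: -0.0006
finger_force: 2.5
```

>>> {"name": "arm_command", "arguments": {
  "rows": [
    [[0,0,0],[0,-0.16,-0.1],0],
    [[0,0,0],[0,-0.33,-0.19],0]
  ]
}}

```text
t: 9.95
position: [0.6365, -0.0051, 0.1088]
ee_rot: [[-0.275, 0.735, 0.619], [0.961, 0.211, 0.177], [-0.001, 0.644, -0.765]]
contact_force: [6.7, 3.0, 0.5]
grip_width: 0.0001
finger_force: 2.7
```

>>> {"name": "arm_command", "arguments": {
  "rows": [
    [[0,0,0],[0,-0.19,-0.06],0],
    [[0,0,0],[0,-0.37,-0.09],0]
  ]
}}

```text
t: 10.15
position: [0.6337, -0.0061, 0.1077]
ee_rot: [[-0.275, 0.734, 0.621], [0.962, 0.211, 0.176], [-0.001, 0.645, -0.764]]
contact_force: [7.1, 1.9, 3.8]
grip_width: -0.0
finger_force: 4.1
```

The force has started to rise, so the jaw is probably taking up its slack. I'll go on carefully.

>>> {"name": "arm_command", "arguments": {
  "rows": [
    [[0,0,0],[0,-0.15,-0.7],0],
    [[0,0,0],[0,1.2,-0.4],0],
    [[0,0,0],[0,1.4,0.35],0],
    [[0,0,0],[0,0.97,0.58],0],
    [[0,0,0],[0,0.7,0.28],0]
  ]
}}

```text
t: 10.65
position: [0.64, -0.0038, 0.1085]
ee_rot: [[-0.275, 0.736, 0.619], [0.961, 0.211, 0.177], [0.0, 0.644, -0.765]]
contact_force: [6.4, 1.8, 0.4]
grip_width: 0.0001
finger_force: 3.2
```

>>> {"name": "arm_command", "arguments": {
  "rows": [
    [[0,0,0],[0,-0.08,-0.05],0],
    [[0,0,0],[0,-0.16,-0.1],0]
  ]
}}

```text
t: 10.85
position: [0.6385, -0.0045, 0.1092]
ee_rot: [[-0.275, 0.735, 0.62], [0.961, 0.211, 0.177], [-0.001, 0.644, -0.765]]
contact_force: [7.2, 2.9, 0.8]
grip_width: 0.0002
finger_force: 3.3
```

>>> {"name": "arm_command", "arguments": {
  "rows": [
    [[0,0,0],[0,-0.08,-0.05],0],
    [[0,0,0],[0,-0.17,-0.09],0]
  ]
}}

```text
t: 11.05
position: [0.6369, -0.005, 0.109]
ee_rot: [[-0.275, 0.735, 0.62], [0.961, 0.211, 0.177], [-0.001, 0.645, -0.764]]
contact_force: [9.1, 1.8, 0.7]
grip_width: 0.0006
finger_force: 3.8
```

>>> {"name": "arm_command", "arguments": {
  "rows": [
    [[0,0,0],[0,-0.09,-0.03],0],
    [[0,0,0],[0,-0.19,-0.06],0]
  ]
}}

```text
t: 11.25
position: [0.6355, -0.0056, 0.1086]
ee_rot: [[-0.275, 0.734, 0.621], [0.961, 0.211, 0.177], [-0.001, 0.645, -0.764]]
contact_force: [9.1, 3.4, 3.0]
grip_width: 0.0
finger_force: 4.6
```

>>> {"name": "arm_command", "arguments": {
  "rows": [
    [[0,0,0],[0,-0.09,-0.02],0],
    [[0,0,0],[0,-0.18,-0.03],0]
  ]
}}

```text
t: 11.45
position: [0.6342, -0.006, 0.1081]
ee_rot: [[-0.275, 0.734, 0.621], [0.961, 0.211, 0.177], [-0.001, 0.646, -0.763]]
contact_force: [10.3, 4.9, 4.2]
grip_width: -0.0001
finger_force: 5.5
```

```bash
python3 -c "
from h import *
plan([(40,11)]);print(bot.sense()['finger_force'])"
```

```text
th 36.1 r mm 11.4 y mm 0.5 F wrench [11.2  1.9  4.2] t 11.45
40 11 [-0.05 -0.08  0.04]
5.508721070364118
```

>>> {"name": "arm_command", "arguments": {
  "rows": [
    [[0,0,0],[0,-0.15,-0.7],0],
    [[0,0,0],[0,1.2,-0.4],0],
    [[0,0,0],[0,1.4,0.35],0],
    [[0,0,0],[0,0.97,0.58],0],
    [[0,0,0],[0,0.7,0.28],0]
  ]
}}

```text
t: 11.95
position: [0.641, -0.0036, 0.1095]
ee_rot: [[-0.275, 0.734, 0.621], [0.961, 0.21, 0.178], [-0.0, 0.645, -0.764]]
contact_force: [11.4, 5.3, 1.2]
grip_width: -0.0002
finger_force: 5.3
```

>>> {"name": "arm_command", "arguments": {
  "rows": [
    [[0,0,0],[0,-0.08,-0.05],0],
    [[0,0,0],[0,-0.16,-0.1],0]
  ]
}}

```text
t: 12.15
position: [0.6393, -0.0042, 0.1096]
ee_rot: [[-0.275, 0.734, 0.621], [0.961, 0.21, 0.177], [-0.0, 0.646, -0.763]]
contact_force: [12.2, 6.2, 2.6]
grip_width: 0.0002
finger_force: 5.9
```

```bash
python3 -c "
from h import *
plan([(20,11)]);print(bot.sense()['finger_force'])"
```

```text
th 7.1 r mm 10.9 y mm 0.8 F wrench [13.5  2.6  2.6] t 12.15
20 11 [-0.08 -0.21 -0.12]
5.894315242767334
```

>>> {"name": "arm_command", "arguments": {
  "rows": [
    [[0,0,0],[0,-0.08,-0.04],0],
    [[0,0,0],[0,-0.17,-0.09],0]
  ]
}}

```text
t: 12.35
position: [0.6379, -0.0046, 0.1096]
ee_rot: [[-0.275, 0.733, 0.622], [0.961, 0.211, 0.177], [-0.001, 0.646, -0.763]]
contact_force: [13.8, 7.2, 2.6]
grip_width: -0.0001
finger_force: 6.7
```

>>> {"name": "arm_command", "arguments": {
  "rows": [
    [[0,0,0],[0,-0.09,-0.03],0],
    [[0,0,0],[0,-0.18,-0.06],0]
  ]
}}

```text
t: 12.55
position: [0.6365, -0.0051, 0.1094]
ee_rot: [[-0.275, 0.733, 0.622], [0.961, 0.211, 0.178], [-0.001, 0.647, -0.762]]
contact_force: [13.9, 7.7, 6.3]
grip_width: 0.0001
finger_force: 7.7
```

```bash
python3 -c "
from h import *
plan([(40,11)]);print(bot.sense()['finger_force'])"
```

```text
th 22.2 r mm 11.4 y mm 0.7 F wrench [15.5  3.6  6.3] t 12.55
40 11 [-0.07 -0.35 -0.02]
7.745506167411804
```

The rolling force has tripled, from about 5.5 N to 15.5 N over the last two strokes, so the jaw is snug. I'll retreat and go to the handle's side.

>>> {"name": "arm_command", "arguments": {
  "rows": [
    [[0,0,0],[0,0.1,-0.8],0],
    [[0,0,0],[0,0.1,-4],0],
    [[0,0,0],[0,0,-8],0],
    [[0,0,0],[0,0,-10],0]
  ]
}}

```text
t: 12.95
position: [0.5709, -0.0231, 0.1851]
ee_rot: [[-0.275, 0.736, 0.618], [0.961, 0.211, 0.177], [-0.0, 0.643, -0.766]]
contact_force: [-0.7, -1.3, 0.1]
grip_width: 0.0001
finger_force: 0.0
```

```bash
python3 - <<'E'
from h import *
s=bot.sense();print(s['position'],s['qpos'].round(2));goto(wp(-.15,-.042,.17),tool(0),s)
E
```

```text
[ 0.5709329  -0.02307357  0.18511661] [-0.45  0.28  1.81  0.79  0.65 -1.28]
turn [40.   0.  -0.1] shift cm [-4.37 -4.75 -2.02]
```

>>> {"name": "arm_command", "arguments": {
  "rows": [
    [[40,0,0],[-4.4,-4.8,-2],0],
    [[40,0,0],[-4.4,-4.8,-2],0],
    [[40,0,0],[-4.4,-4.8,-2],0],
    [[40,0,0],[-4.4,-4.8,-2],0],
    [[40,0,0],[-4.4,-4.8,-2],0]
  ]
}}

```text
t: 13.45
position: [0.537, -0.0788, 0.1685]
ee_rot: [[-0.276, 0.961, -0.005], [0.961, 0.276, -0.0], [0.001, -0.005, -1.0]]
contact_force: [-0.3, 0.2, -0.6]
grip_width: 0.0001
finger_force: 0.0
```

>>> {"name": "arm_command", "arguments": {
  "rows": [
    [[0,0,0],[0,0,0],0]
  ]
}}

```text
t: 13.55
position: [0.5379, -0.0781, 0.1675]
ee_rot: [[-0.278, 0.96, -0.001], [0.96, 0.278, 0.002], [0.002, -0.001, -1.0]]
contact_force: [-0.1, -0.2, -0.9]
grip_width: -0.0002
finger_force: 0.0
```

```bash
python3 - <<'E'
from h import *
w=snap('wrist','w6.png');s=bot.sense();print(s['position'],s['qpos'].round(2));goto(wp(-.15,-.042,.082),tool(0),s)
c=w['color'].astype(int);m=((c[:,:,0]>2*c[:,:,1])&(c[:,:,0]>2*c[:,:,2])&(c[:,:,0]>70)).astype(np.uint8)
n,L,S,C=cv2.connectedComponentsWithStats(m);i=1+S[1:,4].argmax();y,x=np.nonzero(L==i);print(S[i])
p=np.array([onz(w,a,b,.097)[:2] for a,b in zip(x,y)]);q=p-p.mean(0);_,V=np.linalg.eigh(q.T@q);d=V[:,1];t=q@d
print('axis',d,t.min(),t.max(),p.mean(0)+d*(t.min()+t.max())/2, wp(-.147,0,.097))
E
```

```text
[ 0.53722335 -0.07814222  0.16748621] [-0.36  0.42  1.42  0.    1.3  -0.65]
turn [ 0.1 -0.1  0. ] shift cm [-0.02 -0.19  8.55]
[ 222  154  118   30 3271]
axis [-0.96285906 -0.27000449] -0.04041613366767215 0.040559057228463175 [ 0.5270683  -0.03822469] [ 0.52676546 -0.03746525  0.097     ]
```

>>> {"name": "arm_command", "arguments": {
  "rows": [
    [[0,0,0],[0,0,3],0],
    [[0,0,0],[0,-0.2,6],0],
    [[0,0,0],[0,-0.2,8.5],0],
    [[0,0,0],[0.8,-0.2,8.5],0],
    [[0,0,0],[1.5,-0.2,8.5],0]
  ]
}}

```text
t: 14.1
position: [0.5306, -0.0647, 0.0843]
ee_rot: [[-0.275, 0.962, 0.001], [0.962, 0.275, 0.001], [0.001, 0.002, -1.0]]
contact_force: [-0.7, -0.5, -0.2]
grip_width: -0.0001
finger_force: 0.0
```

```bash
cat >> h.py <<'E'
def arc(phis,off=-.0215):
    s=bot.sense();C=s['ee_rot'];p=wfr().T@(s['position']-W['o']);print('wrench xy',p[:2].round(4),'ang',np.degrees(np.arctan2(off,-.15)-np.arctan2(p[1],p[0])).round(1))
    for a in phis:
        f=np.radians(a);c,sn=np.cos(f),np.sin(f);R=np.array([[c,sn,0],[-sn,c,0],[0,0,1]])
        q=R@np.array([-.15,off,0]);P=W['o']+wfr()@q;P[2]=.083
        print(a,np.round(Ro.from_matrix(C.T@wfr()@R@wfr().T@tool(0)).as_rotvec(degrees=True),1),(C.T@(P-s['position'])*100).round(2))
E
python3 -c "
from h import *
arc([0,3,6,9,12,15,18,21])"
```

```text
wrench xy [-0.1509 -0.0272] ang -2.1
0 [ 0.1 -0.  -0.2] [0.57 0.09 0.13]
3 [ 0.1 -0.   2.8] [ 1.36 -0.01  0.13]
6 [ 0.1 -0.1  5.8] [ 2.15 -0.06  0.13]
9 [ 0.1 -0.1  8.8] [ 2.94 -0.07  0.13]
12 [ 0.1 -0.1 11.8] [ 3.73 -0.04  0.14]
15 [ 0.1 -0.1 14.8] [4.52 0.03 0.14]
18 [ 0.1 -0.1 17.8] [5.31 0.14 0.14]
21 [ 0.1 -0.1 20.8] [6.09 0.3  0.14]
```

>>> {"name": "arm_command", "arguments": {
  "rows": [
    [[0,0,0],[0.4,0.1,0],0],
    [[0,0,1],[0.8,0.05,0],0],
    [[0,0,3],[1.36,0,0],0],
    [[0,0,6],[2.15,-0.05,0],0],
    [[0,0,9],[2.94,-0.07,0],0]
  ]
}}

```text
t: 14.6
position: [0.5233, -0.0371, 0.0852]
ee_rot: [[-0.119, 0.993, 0.005], [0.993, 0.119, -0.001], [-0.002, 0.004, -1.0]]
contact_force: [2.0, -1.9, 1.1]
grip_width: -0.0
finger_force: 1.1
```

```bash
python3 -c "
from h import *
arc([12,15,18,21,24,27,30])"
```

```text
wrench xy [-0.1502  0.0013] ang -351.3
12 [0.3 0.1 2.7] [ 0.85 -0.24  0.22]
15 [0.3 0.1 5.7] [ 1.65 -0.3   0.22]
18 [0.3 0.1 8.7] [ 2.44 -0.31  0.22]
21 [ 0.3  0.1 11.7] [ 3.23 -0.28  0.22]
24 [ 0.3  0.1 14.7] [ 4.02 -0.21  0.22]
27 [ 0.3  0.1 17.7] [ 4.81 -0.1   0.21]
30 [ 0.3  0.1 20.7] [5.59 0.05 0.21]
```

>>> {"name": "arm_command", "arguments": {
  "rows": [
    [[0,0,3],[0.85,-0.1,0.1],0],
    [[0,0,6],[1.65,-0.2,0.1],0],
    [[0,0,9],[2.44,-0.2,0.1],0],
    [[0,0,12],[3.23,-0.2,0.1],0],
    [[0,0,15],[4.0,-0.2,0.1],0]
  ]
}}

```text
t: 15.1
position: [0.5166, 0.0026, 0.0841]
ee_rot: [[0.142, 0.99, 0.005], [0.99, -0.142, -0.001], [-0.0, 0.005, -1.0]]
contact_force: [1.5, -1.4, 1.5]
grip_width: -0.0
finger_force: 1.1
```

```bash
python3 -c "
from h import *
arc([26,28,30,32,34,36,38])"
```

```text
wrench xy [-0.1457  0.0413] ang -336.0
26 [0.3 0.  1.7] [ 0.53 -0.08  0.11]
28 [0.3 0.  3.7] [ 1.06 -0.13  0.11]
30 [0.3 0.  5.7] [ 1.58 -0.17  0.11]
32 [ 0.3 -0.   7.7] [ 2.11 -0.18  0.11]
34 [ 0.3 -0.   9.7] [ 2.64 -0.17  0.11]
36 [ 0.3 -0.  11.7] [ 3.17 -0.15  0.11]
38 [ 0.3 -0.  13.7] [ 3.7  -0.11  0.11]
```

>>> {"name": "arm_command", "arguments": {
  "rows": [
    [[0,0,2],[0.53,-0.08,0],0],
    [[0,0,4],[1.06,-0.13,0],0],
    [[0,0,6],[1.58,-0.17,0],0]
  ]
}}

```text
t: 15.4
position: [0.517, 0.0184, 0.0841]
ee_rot: [[0.244, 0.97, 0.004], [0.97, -0.244, -0.001], [0.0, 0.004, -1.0]]
contact_force: [0.1, -1.3, 0.7]
grip_width: 0.0001
finger_force: 1.1
```

>>> {"name": "arm_command", "arguments": {
  "rows": [
    [[0,0,1],[0.26,0,0],0],
    [[0,0,2],[0.52,0,0],0]
  ]
}}

```text
t: 15.6
position: [0.5178, 0.0234, 0.0837]
ee_rot: [[0.277, 0.961, 0.002], [0.961, -0.277, -0.001], [0.0, 0.002, -1.0]]
contact_force: [-0.8, -3.4, 2.1]
grip_width: 0.0001
finger_force: 1.3
```

```bash
python3 -c "
from h import *
arc([33,34,35,36,37])"
```

```text
wrench xy [-0.1388  0.0609] ang -328.1
33 [ 0.1 -0.   0.8] [ 0.3  -0.04  0.06]
34 [ 0.1 -0.   1.8] [ 0.56 -0.07  0.06]
35 [ 0.1 -0.   2.8] [ 0.82 -0.1   0.06]
36 [ 0.1 -0.   3.8] [ 1.09 -0.12  0.06]
37 [ 0.1 -0.   4.8] [ 1.35 -0.14  0.06]
```

>>> {"name": "arm_command", "arguments": {
  "rows": [
    [[0,0,0.5],[0.15,0,0],0],
    [[0,0,1],[0.3,-0.03,0],0],
    [[0,0,1],[0.3,-0.03,0],0]
  ]
}}

```text
t: 15.9
position: [0.5182, 0.0264, 0.083]
ee_rot: [[0.293, 0.956, 0.001], [0.956, -0.293, -0.0], [0.0, 0.001, -1.0]]
contact_force: [0.2, -0.3, 0.3]
grip_width: 0.0001
finger_force: 0.6
```

>>> {"name": "arm_command", "arguments": {
  "rows": [
    [[0,0,0.5],[0.13,0,0],0],
    [[0,0,1],[0.26,-0.03,0],0],
    [[0,0,1],[0.26,-0.03,0],0]
  ]
}}

```text
t: 16.2
position: [0.5185, 0.0287, 0.083]
ee_rot: [[0.31, 0.951, 0.001], [0.951, -0.31, -0.001], [-0.0, 0.001, -1.0]]
contact_force: [-1.4, -4.1, 1.3]
grip_width: -0.0
finger_force: 1.9
```

```bash
python3 -c "
from h import *
arc([34,35,36,37])"
```

```text
wrench xy [-0.1365  0.0659] ang -326.1
34 [ 0.1  0.  -0.1] [ 0.02  0.   -0.  ]
35 [0.1 0.  0.9] [ 0.28 -0.03 -0.  ]
36 [0.1 0.  1.9] [ 0.55 -0.06 -0.  ]
37 [0.1 0.  2.9] [ 0.81 -0.09 -0.  ]
```

>>> {"name": "arm_command", "arguments": {
  "rows": [
    [[0,0,0.5],[0.1,0,0],0],
    [[0,0,0.7],[0.2,-0.02,0],0],
    [[0,0,0.7],[0.2,-0.02,0],0]
  ]
}}

```text
t: 16.5
position: [0.5187, 0.0302, 0.0829]
ee_rot: [[0.321, 0.947, 0.0], [0.947, -0.321, -0.001], [-0.001, 0.001, -1.0]]
contact_force: [-3.1, -7.3, 1.2]
grip_width: -0.0001
finger_force: 3.6
```

>>> {"name": "arm_command", "arguments": {
  "rows": [
    [[0,0,0.3],[0.1,0,0],0],
    [[0,0,0.7],[0.2,-0.02,0],0],
    [[0,0,0.7],[0.2,-0.02,0],0]
  ]
}}

```text
t: 16.8
position: [0.519, 0.0318, 0.0829]
ee_rot: [[0.333, 0.943, -0.0], [0.943, -0.333, -0.002], [-0.002, 0.0, -1.0]]
contact_force: [-3.7, -10.1, 2.8]
grip_width: 0.0002
finger_force: 5.1
```

```bash
python3 -c "
from h import *
arc([36,37]);print(bot.sense()['finger_force'])"
```

```text
wrench xy [-0.1353  0.0687] ang -324.9
36 [0.  0.1 0.5] [ 0.25 -0.02 -0.01]
37 [0.  0.1 1.5] [ 0.51 -0.05 -0.01]
5.146705277147703
```

>>> {"name": "arm_command", "arguments": {
  "rows": [
    [[0,0,0.3],[0.1,0,0],0],
    [[0,0,0.6],[0.2,-0.02,0],0],
    [[0,0,0.6],[0.2,-0.02,0],0],
    [[0,0,0.6],[0.2,-0.02,0],0]
  ]
}}

```text
t: 17.2
position: [0.5193, 0.0333, 0.0829]
ee_rot: [[0.342, 0.94, -0.001], [0.94, -0.342, -0.003], [-0.003, 0.0, -1.0]]
contact_force: [-3.8, -11.7, 3.4]
grip_width: -0.0003
finger_force: 6.5
```

>>> {"name": "arm_command", "arguments": {
  "rows": [
    [[0,0,0],[-0.2,0,0],0],
    [[0,0,0],[-0.5,0,0],0],
    [[0,0,0],[-1.5,0,0],0],
    [[0,0,0],[-2.5,0,0],0],
    [[0,0,0],[-2.5,0,-4],0]
  ]
}}

```text
t: 17.7
position: [0.5087, 0.0105, 0.1197]
ee_rot: [[0.344, 0.939, -0.008], [0.939, -0.344, 0.002], [-0.001, -0.009, -1.0]]
contact_force: [1.4, -0.8, 0.0]
grip_width: -0.0003
finger_force: 0.0
```

>>> {"name": "arm_command", "arguments": {
  "rows": [
    [[0,0,0],[0,0,-4],0],
    [[0,0,0],[0,-4,-8],0],
    [[0,0,0],[0,-5,-8],0]
  ]
}}

```text
t: 18.0
position: [0.4636, 0.0286, 0.2063]
ee_rot: [[0.342, 0.94, 0.007], [0.94, -0.342, -0.001], [0.002, 0.007, -1.0]]
contact_force: [0.9, 0.0, -1.2]
grip_width: 0.0001
finger_force: 0.0
```

```bash
python3 - <<'E'
from h import *
w=snap('wrist','w7.png');b=snap('top','t3.png')
c=w['color'].astype(int);m=((c[:,:,0]>2*c[:,:,1])&(c[:,:,0]>2*c[:,:,2])&(c[:,:,0]>70)).astype(np.uint8)
n,L,S,C=cv2.connectedComponentsWithStats(m);i=1+S[1:,4].argmax();y,x=np.nonzero(L==i);print(S[i])
p=np.array([onz(w,a,b_,.097)[:2] for a,b_ in zip(x,y)]);q=p-p.mean(0);_,V=np.linalg.eigh(q.T@q);d=V[:,1];t=q@d
print('axis',d,t.min(),t.max(),p.mean(0)+d*(t.min()+t.max())/2,np.degrees(np.arctan(d[1]/d[0])))
cv2.imwrite('pics/fin.png',w['color'][:,:,::-1]); print(bot.sense()['position'])
E
```

```text
[ 295  145  102   27 2439]
axis [-0.94844193  0.31695095] -0.041062223555200665 0.04072535166402902 [0.52861459 0.05016321] -18.478631056923334
[0.46296524 0.02874227 0.20369011]
```

View pics/fin.png

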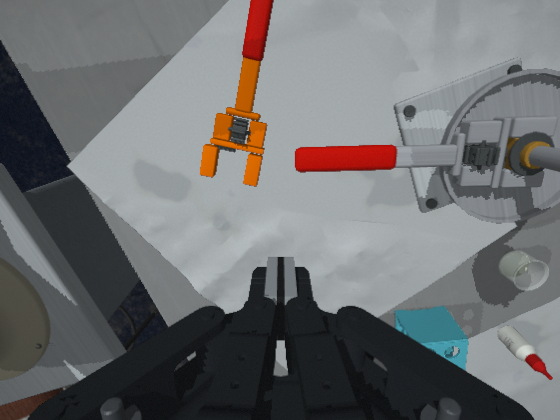

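The final view shows the wrench in the tray with the handle swung to (300–395,158) and the jaws round the nut at (525,155). The orange look-alike and the small things are untouched. The handle turned 34° (0.60 rad), which fits the stop I felt.

```bash
python3 -c "
from station import bot
print(bot.sign_off())"
```

```text
the job is handed in; nothing more can be done
None
```

I rolled the wheel until its resistance had about tripled, which I took as the jaw snug on the nut. I then swung the handle about 34° clockwise to the stop and handed in with the wrench left in the tray. I judged both the snug jaw and the stop by force, because the moving jaw was out of the camera's sight.

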